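# Check a valve's return spring with a hand force gauge

## Robot

A 6-joint arm with a two-finger parallel gripper is mounted at the origin on the work surface. World frame = base frame: x ahead of the robot, y to its left, z up, the work surface at z = 0. Lengths are in mm, angles in rad, forces in N, time in s.
With the tool pointing down it reaches from about 325 to 850 mm from the base axis. Payload 15.5 kg.
Tool frame: the origin (TCP) lies at the very end of the fingers, on their centre line; the grasp point (between the pads) lies 19 mm behind it (env.pinch_z is the distance from the TCP to the grasp point, in mm); z points along the fingers, y is the line along which they close (so a half turn about z gives the same grasp; the last joint's range is limited). The gripper opens to 91 mm and grips with 3 to 60 N. Pads are 32 mm wide; open, the fingers measure 118 mm over their backs; the gripper's body (76 mm by 178 mm) begins 60 mm behind the grasp point.
Start: joints at [1.089, 0.494, 1.345, -0, 1.302, -0.096], TCP at [235.762, 578.829, 213.915] pointing down, gripper open.
Joint ranges: [-2.91, 2.91], [-0.82, 2.16], [0.22, 2.67], [-1.22, 4.37], [0.12, 2.79], [-3.08, 3.08]. Speed limits (rad/s): [1.89, 1.89, 2.57, 3.01, 3.01, 3.01].

## Interface

Orientations are given as a unit quaternion [x, y, z, w].
In Python, from workcell import env gives the robot as it stands. Calls block until the motion is done:
- env.move_pose(position, orientation): joint-space move of the TCP to a pose.
- env.movel(position, attitude=None, max_speed=150): straight line of the TCP; attitude=None keeps the orientation; max_speed is the mean speed in mm/s.
- env.goto_joints(angles): joint-space move.
- env.command_gripper(opening): finger opening in mm; the grip force is fixed at half the most; returns when the fingers have stopped.
- env.wait(seconds).
- env.inverse_kinematics(position, orientation): joint angles nearest the present ones, or None.
- env.snapshot(name): name is "scene" or "top" or "wrist"; returns a dict with "frame" (480x640x3 uint8, red, green, blue), "camera_matrix" (3x3 intrinsics, pixels), "D" ([k1, k2, p1, p2, k3] as OpenCV has them; the pictures are not rectified), "rvec" (rotation vector, rad) and "tvec" (3), from world to camera coordinates, as OpenCV has them; the wrist camera has in their place "hand_eye" (4x4, takes a point from camera to tool coordinates, whose origin is the TCP and whose axes are the flange's). Camera axes: x right, y down, z forward; pixel columns grow to the right and rows downward; lengths in mm; the calibration is good to about 2 mm. A picture is of the moment at which its call begins: read the wrist's pose just before it. There is no depth.
A pose or a line that the arm cannot do raises env.PlanningError and nothing moves.
- env.job_done(): hands the job in; it is judged then, once.
Readings, each from a call of its own:
- env.current_clock(): time.
- env.current_joint_positions(): joint angles.
- env.current_joint_vel(): joint speeds.
- env.current_tau(): joint torques, N m.
- env.current_ee_pos(): TCP position.
- env.current_ee_rot(): TCP orientation.
- env.current_contact_force(): force on the tool from outside, world axes, zero at the start.
- env.current_ft_torque(): the same for the moment, N m.
- env.current_gripper_width(): finger opening in mm.
- env.current_gripper_force(): force on a finger pad.
Only numpy, scipy, OpenCV 4.12 (cv2) and the standard library are available. Lean on these libraries where they do the work, as an engineer would, in place of code of your own. Each camera call takes 0.05 s, during which the arm holds its last target. There are 200 camera calls.

## Task

Take the hand force gauge out of its stand and let it zero: hold it upright and still, its tip a finger's breadth or two above the spring-loaded plunger of the valve with the mushroom head between two guard posts, for about two seconds. Then press the plunger down with the gauge's tip to half its travel, where the top of its head is level with the tops of the two posts (never right to the bottom, and never with the gripper itself), and keep it there: the program finishes while still gripping the gauge and holding the plunger at half travel. Leave the other things on the cart where they are.

Things in the scene. Friction and masses are not known exactly. Their poses are not given: they have to be found in the camera images.
- gauge_grip (a point): Centre of the box of the hand force gauge (loose, 0.3 kg): grey plastic, 32 mm (its x) by 46 mm (its y) by 64 mm tall (z, up), small display on its -x face; below it hangs a steel rod 10 mm thick with a flat tip 14 mm wide. In its stand, upright, this point is 110 mm above the work surface. Grip it across the 46 mm (along y) or the 32 mm (along x).
- gauge_tip (a point): Middle of the flat underside of the gauge's tip, 92 mm below gauge_grip on the gauge's z axis. In the stand it is 18 mm above the work surface.
- gauge: The whole gauge; origin and axes as gauge_tip.
- stand: Fixed dark steel stand, 90 mm square at its foot, 78 mm high. The gauge's box rests on its top plate (76 mm square), rod and tip hanging down through a 24 mm hole, so it comes out straight up, by at least 65 mm. Origin: centre of its underside; z up.
- spring_valve: Fixed bronze valve in a cardboard tray 112 mm square, topped by a steel mushroom-headed plunger between two flat guard posts (inner faces 47 mm apart along its y, tops 115 mm above the work surface). Stands in any of four places, in a row with the stand and two other valves up to 131 mm tall (one with a round drum, one with a flat bar lever). Origin: centre of its underside; z up.
- plunger_top (a point): Middle of the flat top of the plunger's head, a disc 30 mm wide and 8 mm thick; 127 mm above the work surface when not pressed. It moves down as it is pressed.
- plunger (a joint): How far the plunger is pressed straight down, m: 0 released, 0.024 at the bottom; half travel is 0.012, where the top of the head is level with the tops of the guard posts. A spring returns it: about 3 N to start it, some 8 N at half travel, 12.5 N at the bottom.
- bottle: Loose bystander: clear water bottle 62 mm wide, 190 mm tall, at the back. Origin: centre of its underside.
- carton: Loose bystander: cardboard box 90 x 130 x 70 mm, at the back. Origin: centre of its underside.
- tape: Loose bystander: roll of tape lying flat, 100 mm across, 25 mm high, in front. Origin: centre of its underside.
- wrench: Loose bystander: steel wrench 180 mm long, lying in front. Origin: about its middle, at its underside.
- coupling: Loose bystander: brass coupling 52 mm wide, 45 mm tall, in front. Origin: centre of its underside.
Things that resemble listed ones, but are neither listed nor needed, are in the scene too. There is more than one size of the gauge; the job needs the largest.

How it is judged (in metres and radians):
On the way, in this order (a step that is already met when the one before it is completed fails the run):
1. the gauge is held upright and still for a good second, its tip 5 to 60 mm above the plunger and not touching it (horizontal distance between gauge_tip and plunger_top below 0.015 m and z of gauge_tip in the frame of plunger_top between 0.005 and 0.06 m and angle between gauge_tip's own z axis and vertical below 0.17 rad and linear speed of gauge below 0.03 m/s and contact force between gauge and spring_valve below 0.2 N and contact force between the fingers and gauge above 2 N), for 1.2 s.
2. the plunger is held near half travel by the gauge's tip for a second (value of joint plunger between 0.008 and 0.016 m and contact force between gauge and spring_valve above 3 N and horizontal distance between gauge_tip and plunger_top below 0.011 m and angle between gauge_tip's own z axis and vertical below 0.17 rad and contact force between the fingers and gauge above 2 N), for 1 s.
At the end, for the whole second after the job is handed in: The fingers still grip the gauge, which is at rest, upright within 0.17 rad, its tip on the plunger's head within 11 mm of the middle, pressing the plunger by 12 mm, give or take 4 mm, with over 3 N; nothing else carries the gauge (all of step 2 and linear speed of gauge below 0.02 m/s and contact force between gauge and stand below 0.2 N); the arm keeps its last pose, push and grip.
It fails at once if the plunger is driven to the bottom (beyond 22 mm) (value of joint plunger above 0.022 m).
It fails at once if the gripper or arm itself touches the spring valve or its plunger (contact force between any of the fingers, the arm and spring_valve above 0.5 N).
It fails at once if the bottle, carton, tape roll, wrench or coupling is shifted by more than 30 mm (distance of any of bottle, carton, tape, wrench, coupling from where it was at the start of the episode above 0.03 m).
It also fails if it takes over 48 s, if anything falls off the work surface, if the arm or the gripper's body presses on something with over 40 N, if the wrist force passes 120 N, or if a joint passes its speed limit or range.

## Working session

There is one attempt and no reset: what is moved stays moved. The work goes in short steps, each a Python script; the robot and the scene stay as the last script left them, time stands still between calls to the robot, and variables do not carry over. Pictures are saved under pics/ and viewed, at most 10 in all, crops included, and the job is handed in when it is done.

```bash
mkdir -p pics; ls; python3 - <<'E'
from workcell import env
import cv2
for n in ("scene","top"):
    s=env.snapshot(n); cv2.imwrite(f"pics/{n}0.png",s["frame"][:,:,::-1])
    print(n,s["camera_matrix"],s["D"],s["rvec"],s["tvec"])
print(env.current_clock(),env.current_ee_rot(),env.current_contact_force())
E
```

```text
pics
scene [[454.70487735   0.         313.27213053]
 [  0.         454.70487735 237.27195158]
 [  0.           0.           1.        ]] [-0.11604008  0.          0.          0.          0.        ] [ 1.4059739   2.16296997 -0.87337474] [ 256.22726919 -297.73205235 1176.2401272 ]
top [[611.59954477   0.         306.4495746 ]
 [  0.         611.59954477 246.80940713]
 [  0.           0.           1.        ]] [-0.06876094  0.          0.          0.          0.        ] [ 2.16539175 -2.20670801  0.05868122] [  13.05601393  574.22505105 1160.32447442]
0.1 [ 1.92219948e-01  9.81351729e-01 -5.04078668e-04 -1.49349522e-04] [-0.65395624  0.19574777 -1.3361497 ]
```

View pics/scene0.png

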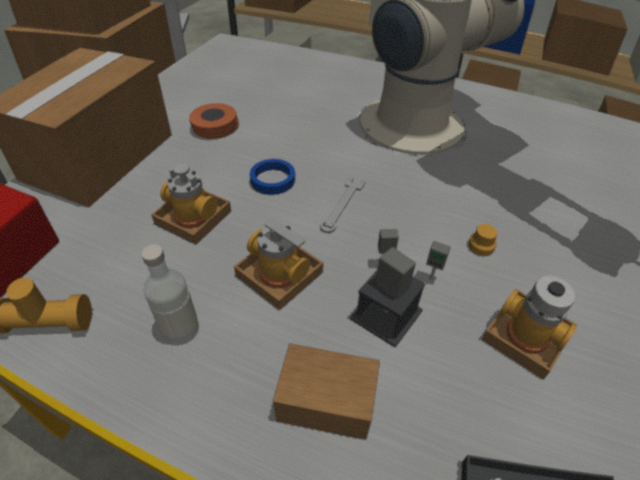

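View pics/top0.png

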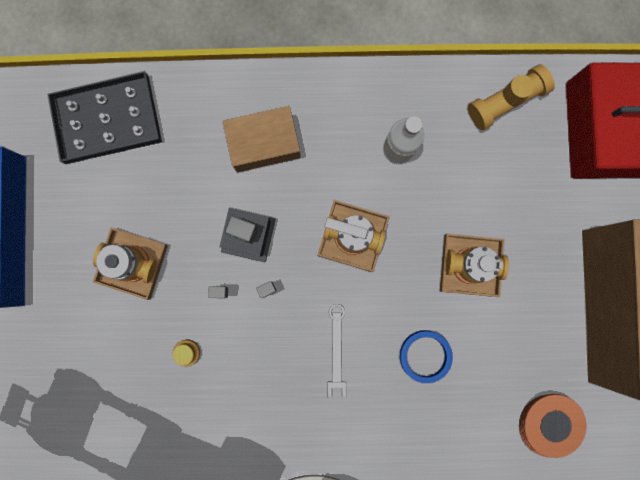

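The scene view shows valves at (187,205), (278,262) and (535,325), the stand with a gauge at (395,280), and two small gauges at (388,240) and (438,255). The top view shows the stand at (247,233), small gauges at (220,292) and (268,289), and valves at (120,262) drum, (352,235) bar lever, (483,265) mushroom head. I take the gauge in the stand as the largest, and the valve at (483,265) as the mushroom-headed one. I'll confirm both in one crop.

```bash
cat > h.py <<'E'
import numpy as np, cv2
from workcell import env
from scipy.spatial.transform import Rotation as R
def cam(s):
    return np.array(s["camera_matrix"]),np.array(s["D"]),cv2.Rodrigues(np.array(s["rvec"],float))[0],np.array(s["tvec"],float).ravel()
def ray(s,uv):
    K,D,Rm,t=cam(s); n=cv2.undistortPoints(np.array([[uv]],float),K,D).ravel()
    return -Rm.T@t, Rm.T@np.array([n[0],n[1],1])
def onz(s,uv,z):
    o,d=ray(s,uv); return o+d*(z-o[2])/d[2]
def tri(s1,a,s2,b):
    o,d=ray(s1,a);p,e=ray(s2,b); k=np.linalg.lstsq(np.c_[d,-e],p-o,rcond=None)[0]
    x,y=o+k[0]*d,p+k[1]*e; return (x+y)/2,np.linalg.norm(x-y)
def proj(s,P):
    K,D,Rm,t=cam(s); return cv2.projectPoints(np.array(P,float).reshape(-1,3),cv2.Rodrigues(Rm)[0],t,K,D)[0].reshape(-1,2)
E
python3 - <<'E'
import cv2,numpy as np
t=cv2.imread("pics/top0.png");s=cv2.imread("pics/scene0.png")
c=lambda im,x,y,w,h:cv2.resize(im[y:y+h,x:x+w],(400,300),interpolation=cv2.INTER_CUBIC)
cv2.imwrite("pics/crop1.png",np.vstack([np.hstack([c(t,207,202,80,60),c(t,442,235,80,60)]),np.hstack([c(s,345,235,100,75),c(s,140,160,100,75)])]))
E
```

```text
(no output)
```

View pics/crop1.png

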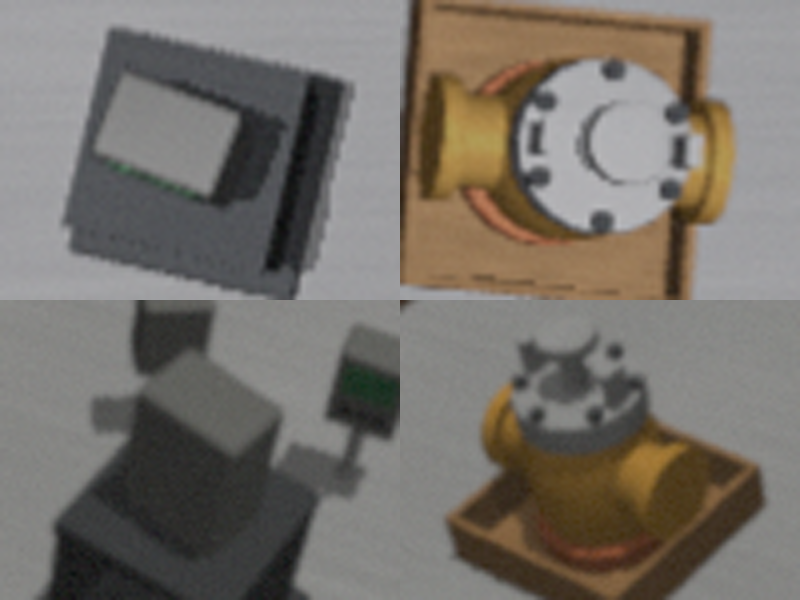

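The crop confirms both: the stand holds the largest gauge, with a wide box and its display on the robot side. The valve has a mushroom head between two posts. Box-top corners and head centre come from the crop pixels.

```bash
python3 - <<'E'
from h import *
T=env.snapshot("top");S=env.snapshot("scene")
c=np.array([[125,72],[243,117],[213,200],[95,155]])/5+[207,202]-0.4
P=np.array([onz(T,u,142) for u in c]);print(P.round(1)); g=P.mean(0)
print("top",g,[np.linalg.norm(P[i]-P[(i+1)%4]).round(1) for i in range(4)])
cs=np.array([[193,348],[281,411],[236,458],[140,397]])/4+[345,160]-0.4  # scene crop rows start 300px lower
Ps=np.array([onz(S,u,142) for u in cs]); print("scene",Ps.mean(0)); print(tri(T,c.mean(0),S,cs.mean(0)))
e=(P[0]+P[3]-P[1]-P[2])/2; print("gauge y axis angle from +y deg",np.degrees(np.arctan2(-e[0],e[1])))
h=np.array([228,143])/5+[442,235]-.4; hs=np.array([165,36])/4+[140,160]-.4
print("head",onz(T,h,127),onz(S,hs,127),tri(T,h,S,hs))
# stand check: rows in crop
e=np.degrees(np.arctan2(-e[0],e[1]))
for a in (e,e+180,e+90,e-90):
    q=(R.from_euler('z',a,degrees=True)*R.from_euler('x',180,degrees=True)).as_quat()
    print(a,env.inverse_kinematics([g[0],g[1],91],q),env.inverse_kinematics([*onz(T,h,127)[:2],220],q))
E
```

```text
[[622.6 129.9 142. ]
 [606.1  89.2 142. ]
 [577.6  99.9 142. ]
 [594.  140.6 142. ]]
top [600.08106733 114.89049283 142.        ] [np.float64(43.9), np.float64(30.5), np.float64(43.9), np.float64(30.6)]
scene [603.70741167 119.1167446  142.        ]
(array([600.13789909, 117.09526878, 137.14095679]), np.float64(3.3974976912307393))
gauge y axis angle from +y deg -21.976028749684595
head [ 532.80029367 -314.46445998  127.        ] [ 535.95002868 -311.63989428  127.        ] (array([ 532.72804806, -315.130533  ,  123.73463607]), np.float64(0.625932010129393))
-21.976028749684595 [ 9.14655450e-02  6.10973711e-01  1.51109077e+00 -4.44089210e-16
  1.01952818e+00  2.04581593e+00] [-6.29674296e-01  4.79112798e-01  1.35397647e+00 -4.44089210e-16
  1.30850339e+00  1.32467609e+00]
158.0239712503154 [ 0.09146554  0.61097371  1.51109077  0.          1.01952818 -1.09577672] [-0.6296743   0.4791128   1.35397647  0.          1.30850339 -1.81691656]
68.02397125031541 [ 9.14655450e-02  6.10973711e-01  1.51109077e+00 -4.44089210e-16
  1.01952818e+00  4.75019603e-01] [-0.6296743   0.4791128   1.35397647  0.          1.30850339 -0.24612024]
-111.97602874968459 [ 0.09146554  0.61097371  1.51109077  0.          1.01952818 -2.66657305] [-6.29674296e-01  4.79112798e-01  1.35397647e+00 -4.44089210e-16
  1.30850339e+00  2.89547242e+00]
```

```bash
cat >> h.py <<'E'
Q=(R.from_euler('z',158,degrees=True)*R.from_euler('x',180,degrees=True)).as_quat()
def wrist(name):
    p=env.current_ee_pos();q=env.current_ee_rot();w=env.snapshot("wrist")
    M=np.eye(4);M[:3,:3]=R.from_quat(q).as_matrix();M[:3,3]=p
    C=np.linalg.inv(M@np.array(w["hand_eye"])); w["rvec"]=cv2.Rodrigues(C[:3,:3])[0];w["tvec"]=C[:3,3]
    cv2.imwrite(f"pics/{name}.png",w["frame"][:,:,::-1]); np.savez(f"pics/{name}.npz",**{k:w[k] for k in("camera_matrix","D","rvec","tvec")})
    return w
E
python3 - <<'E'
from h import *
env.move_pose([601,116,260],Q)
w=wrist("w1"); print(env.current_clock(),env.current_gripper_width(),env.current_ee_pos())
print(proj(w,[[601,116,142]]))
E
```

```text
2.375 91.43005987899792 [600.76037841 116.89851661 259.90173446]
[[317.18222423 233.53537607]]
```

View pics/w1.png

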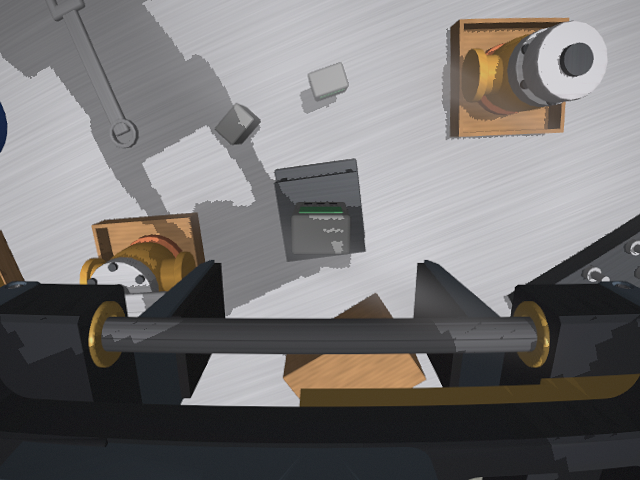

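The wrist view shows the gauge box top centred near (320,234), with corners (294,215), (348,215), (350,253), (291,254). Its edges line up with the fingers, and the projected estimate at (317,234) agrees. Refine with that, then grasp and lift.

```bash
python3 - <<'E'
from h import *
w=dict(np.load("pics/w1.npz"))
P=np.array([onz(w,u,142) for u in [(294,215),(348,215),(350,253),(291,254)]]); g=P.mean(0)
print(P.round(1),g,[np.linalg.norm(P[i]-P[(i+1)%4]).round(1) for i in range(4)])
if np.linalg.norm(g[:2]-[601,116])>6: raise SystemExit
g=(g[:2]+[601,116])/2
env.movel([*g,150],Q); env.movel([*g,93],Q,80); print(env.current_contact_force())
env.command_gripper(30); print(env.current_gripper_width(),env.current_gripper_force(),env.current_contact_force())
env.movel([*g,180],Q,80); env.movel([*g,250],Q); env.wait(.3)
print(env.current_gripper_width(),env.current_gripper_force(),env.current_contact_force(),env.current_ee_pos(),env.current_clock())
wrist("w2")
T=env.snapshot("top");S=env.snapshot("scene")
a=[cv2.resize(x["frame"][y:y+150,u:u+200,::-1],(400,300)) for x,u,y in((T,150,150),(S,300,150))]
cv2.imwrite("pics/lift.png",np.vstack([np.hstack(a),np.hstack([cv2.resize(cv2.imread("pics/w2.png"),(400,300))]*2)]))
E
```

```text
[[581.  105.1 142. ]
 [596.3 143.1 142. ]
 [625.  133.8 142. ]
 [608.6  90.9 142. ]] [602.73360579 118.2518741  142.        ] [np.float64(41.0), np.float64(30.2), np.float64(46.0), np.float64(31.1)]
[ 0.42667002  0.6543193  -0.07019499]
45.89826967773405 30.000113546848297 [0.04806597 0.52513526 0.55285938]
45.83871749714933 29.999524354934692 [ 0.7599867  -0.72001257 -3.48330558] [601.57020296 117.10420968 249.25302021] 7.0333
```

View pics/lift.png

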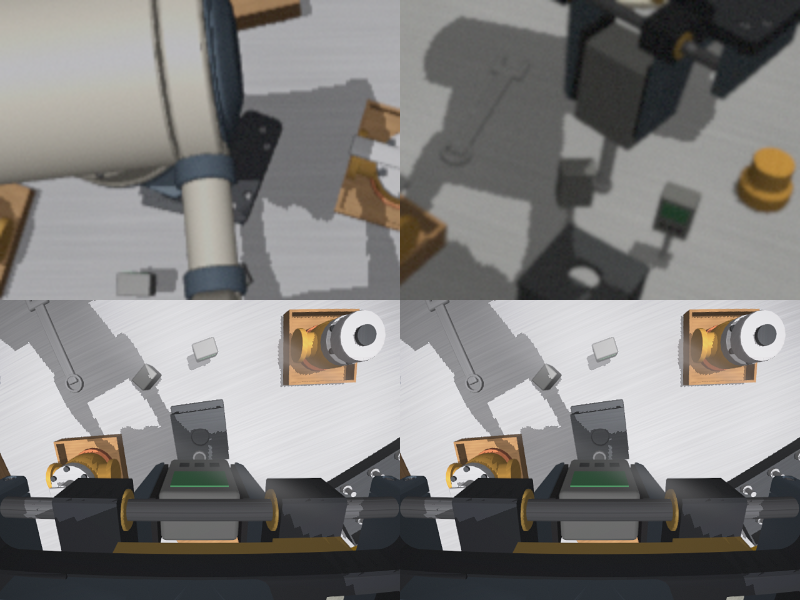

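The gauge came out upright and is gripped across its 46 mm. The pads read 30 N and the load is about 3 N. Next, a wrist look at the valve from an offset position.

```bash
python3 - <<'E'
from h import *
env.movel([599,-339,260],Q,200); env.wait(.3)
w=wrist("w3"); print(env.current_clock(),env.current_gripper_width(),env.current_ee_pos())
print(proj(w,[[534,-313.5,127]]))
E
```

```text
9.9667 46.01822371104993 [ 599.01712881 -338.90122004  260.02812345]
[[316.92810954 139.21080534]]
```

View pics/w3.png

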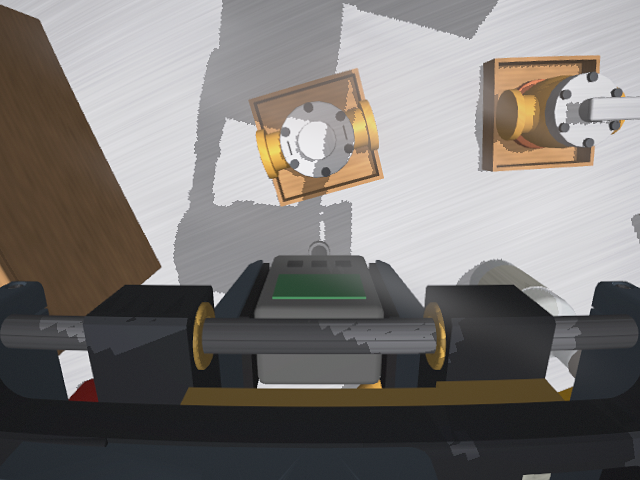

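The wrist view shows the mushroom head at about (317,140), exactly where the estimate (534, -313.5, 127) projects (317,139). The gauge's tip shows at (319,248). Hover and zero.

```bash
python3 - <<'E'
from h import *
w=dict(np.load("pics/w3.npz")); print("tip proj",proj(w,[[599,-338.9,185.5]]))
env.movel([534,-313.5,260],Q,100); env.movel([534,-313.5,222],Q,60)
env.wait(2.5)
print(env.current_ee_pos(),env.current_contact_force(),env.current_gripper_force(),env.current_clock())
S=env.snapshot("scene");T=env.snapshot("top")
a=[cv2.resize(x["frame"][y:y+h,u:u+w,::-1],(400,400)) for x,u,y,w,h in((S,130,90,120,120),(T,425,200,120,120))]
cv2.imwrite("pics/hover.png",np.hstack(a))
E
```

```text
tip proj [[317.8935236  248.75933102]]
[ 533.97632217 -313.49914108  221.96950032] [-0.94273729 -0.3798359  -3.59772988] 29.999520778656006 14.1
```

View pics/hover.png

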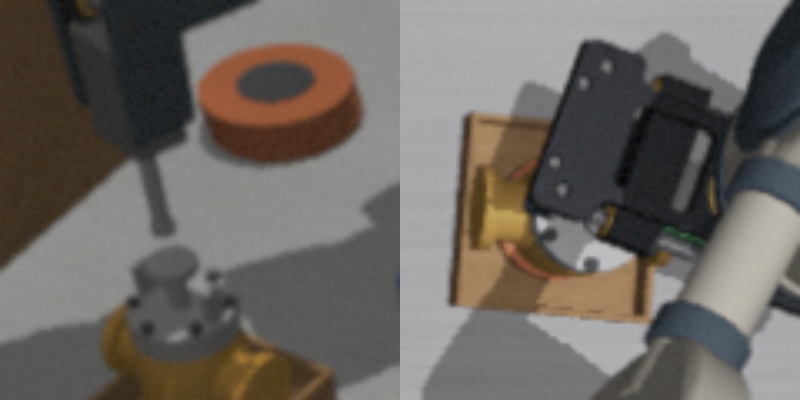

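The left view shows the tip (165,232) above the head's middle (167,262), with a clear gap. Press slowly, finding contact by force.

```bash
python3 - <<'E'
from h import *
fz=lambda:np.mean([(env.wait(.02),env.current_contact_force()[2])[1] for _ in range(5)])
b=fz(); z=222; print("base",b)
env.movel([534,-313.5,207],Q,30); z=207
zc=None
while z>195:
    z-=1; env.movel([534,-313.5,z],Q,10); f=fz()-b
    print(z,env.current_ee_pos()[2].round(2),round(f,2))
    if f>2.5: zc=env.current_ee_pos()[2]; break
print("contact",zc,env.current_clock())
E
```

```text
base -3.3805370427381822
206 206.08 -0.4
205 204.97 0.4
204 203.95 0.58
203 202.99 -0.06
202 202.04 0.63
201 201.08 2.95
contact 201.08228568435547 16.9333
```

Contact came at TCP z of about 201.5, against a predicted 201.7. Half travel is therefore at about 189.6.

```bash
python3 - <<'E'
from h import *
fz=lambda:np.mean([(env.wait(.02),env.current_contact_force()[2])[1] for _ in range(8)])
for z in (196,192.5,189.7):
    env.movel([534,-313.5,z],Q,12); print(z,env.current_ee_pos()[2],fz()+3.38,env.current_gripper_width())
env.wait(1.3); print(env.current_ee_pos(),fz()+3.38,env.current_gripper_force(),env.current_clock())
S=env.snapshot("scene")
cv2.imwrite("pics/press.png",cv2.resize(S["frame"][120:220,130:250,::-1],(720,600),interpolation=cv2.INTER_CUBIC))
E
```

```text
196 196.0406734678184 4.8379168616121575 46.102775465654695
192.5 192.5027842660977 6.161587166725229 45.81127309173856
189.7 189.71011447762146 7.492801251054924 45.97526729484104
[ 534.03856187 -313.54336017  189.70606002] 7.6470456126671875 30.000617802143097 20.1583
```

View pics/press.png

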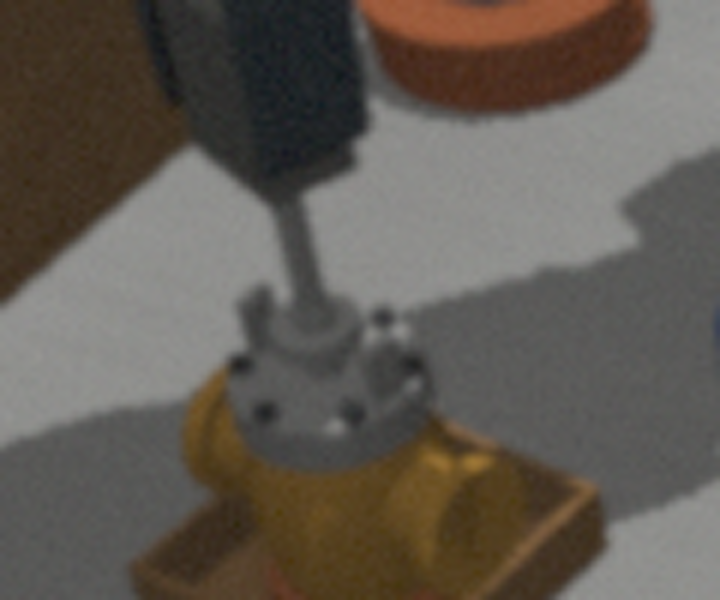

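The tip (315,310) sits on the middle of the head, which is down between the two posts and about level with their tops. The force is 7.6 N, against about 8 N expected at half travel.

```bash
python3 -c "
from workcell import env
env.wait(.3); print(env.job_done())"
```

```text
the job is handed in; nothing more can be done
None
```

The job is handed in: the gauge zeroed above the plunger for 2.5 s, and it is now gripped with its tip holding the plunger at about 12 mm (half travel) with 7.6 N, though the hand-in call returned no verdict.

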